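# Open the lid of a board test fixture

### The arm

A 6-joint arm with a two-finger parallel gripper is mounted at the origin on the work surface. World frame = base frame: x ahead of the robot, y to its left, z up, the work surface at z = 0. Lengths are in m, angles in degrees, forces in N, time in s.
With the tool pointing down it reaches from about 0.35 to 0.875 m from the base axis. Payload 4.2 kg.
Tool frame: the origin (TCP) lies midway between the tips of the shut fingers; the grasp point (between the pads) lies 19 mm behind it; y points along the fingers, x is the direction in which the jaws open and shut, and the axes are right-handed (so a half turn about y gives the same grasp; the last joint's range is limited). The gripper opens to 87 mm and grips with 3 to 60 N. Pads are 19 mm wide; open, the fingers measure 117 mm over their backs; the gripper's body (75 mm by 190 mm) begins 51 mm behind the grasp point.
Start: joints at [78.3, 22.042, 0.453, 0, -68.411, -14.817], TCP at [0.279, 0.559, 0.223] pointing down, gripper open.
Joint ranges: [-179.83, 179.83], [-69.29, 118.12], [-61.27, 80.66], [-181.25, 117.63], [-171.15, -9.14], [-177.46, 177.46]. Speed limits (degrees/s): [159.86, 159.86, 180, 180, 180, 180].

### API

Orientations are given as a 3x3 rotation matrix whose columns are the frame's x, y, z axes.
In Python, from station import * gives the robot as it stands.
- The arm moves only by the tool jog_arm, never from a script. Its argument "series" is a list of rows, each a list of 3 entries, a list of its own where there are three numbers: the shift along the tool's x, y, z in m, then the turn, a rotation vector about the tool's x, y, z in degrees, then the finger opening in m, from 0 to 0.087. A call has 1 to 10 rows; each row shifts and turns the commanded pose from where the row before left it, along the tool's axes as they then stand; what a row does not reach is not made up. A row lasts 1/8 s, in which the tool goes at most 62.5 mm and 10.7 degrees, less where a joint would pass 70% of its speed; a pose out of reach is approached as far as the arm can. A call is refused whole if a number of a shift passes 0.0625 or a number of a turn 10.7, either way. A call with a gripper value outside its range is refused whole. The fingers move at their own pace and stop on an object; the grip force is fixed at half the most. Time passes only in rows, so rows that do not move let the fingers close. It gives the time, the measured TCP pose, the force and the opening at its end, in the units of the state.
- sense(): the state, without advancing time (a new reading comes with each control period).
- capture(name): name is "side" or "top"; returns the picture (480x640x3 uint8, red, green, blue); there is no depth.
- camera_info(name): a dict with "fx", "fy", "cx", "cy" (pixels), "k1" (the pictures are not rectified: a ray, as slopes to the right and down, at radius r is drawn at 1 + k1 r^2 times it, then the intrinsics apply), "rvec" (rotation vector, rad) and "tvec" (3), from world to camera coordinates, as OpenCV has them. Camera axes: x right, y down, z forward; pixel columns grow to the right and rows downward; lengths in m; the calibration is good to about 2 mm. A picture is of the moment at which its call begins. camera_info takes no time and is no camera call.
- finish_job(): hands the job in, once; it reports no verdict.
The state is a dict: "time_s": time; "joints": joint angles; "joint_velocities": joint speeds; "effort": joint torques, N m; "tcp_pos": TCP position; "ee_rot": TCP orientation; "wrist_force": force on the tool from outside, world axes, zero at the start; "moment": the same for the moment, N m; "gripper_width": opening from 0.0 (shut) to 1.0 (fully open).
Only numpy, scipy, OpenCV 4.12 (cv2) and the standard library are available. Lean on these libraries where they do the work, as an engineer would, in place of code of your own. Each camera call takes 0.05 s, during which the arm holds its last target. There are 200 camera calls.

### The job

Open the test fixture so that its board can be taken out: press down the release tab at its front with the fingertips until the spring-loaded lid pops up, then push the lid up and over with the fingers until it rests fully open against its stops. Nothing is to be picked up: leave the board lying in the fixture and do not disturb the solder spool, the flux bottle or the screwdriver.

Things in the scene. Friction and masses are not known exactly. Their poses are not given: they have to be found in the camera images.
- fixture: Hinged-lid board test fixture screwed to the bench: grey base 170 mm deep (x) x 150 mm wide (y) x 50 mm high, lid on top. Origin: centre of its underside, on a 2 mm blue mat. Its -x side, with the release tab, is its front (towards the robot, turned up to 0.4 rad); the hinge is at the rear (+x). Two aluminium lid stops stand behind the hinge, 89 mm high, reaching 95 mm behind the centre.
- release_tab (a joint): Steel release tab's angle, rad: 0 at rest, 0.32 right down; frees the lid at about 0.2. Pivot along y, 88 mm before the fixture's centre, 34 mm up. Flat pad, 34 mm wide, reaches 41 mm forward of the pivot. A 22 mm wide upright, front face 5 mm before the pivot, top 68.5 mm up, hooks over the lid's front edge and swings forward up to 11 mm. Spring-returned: about 2 N at the pad at first, 5 N right down.
- tab_pad (a point): Point on top of the release tab's pad, on its centre line, 29 mm in front of its pivot, where to press; at rest 32 mm above the fixture's underside. It goes down about 9 mm when the tab is pressed right down.
- lid (a joint): Lid angle, rad: 0 closed and latched (may read 0.01), about 0.6 sprung up after release, 1.83 fully open (15 degrees past upright, against its stops). Let go between 0.6 and upright (1.57) it sinks back to 0.6; past upright it sinks by its own weight onto the stops, within some seconds. Damped hinge; the lid weighs about 0.25 kg.
- lid_hinge (a point): Middle of the lid's hinge axis (along the fixture's y): 70 mm behind the fixture's centre, 56 mm above its underside; fixed. The lid is an aluminium frame with a clear window, 12 mm thick, 140 mm wide; its mid-plane passes through the axis and its front edge is 153 mm from it.
- lid_edge (a point): Middle of the lower front edge of the lid, moving with it, 153 mm from the hinge axis along the lid and 6 mm below its mid-plane. Closed: 83 mm in front of the fixture's centre, 50 mm above its underside. Sprung up to 0.6 rad: 60 mm in front of the centre, 137 mm up.
- board: White circuit board, 90 x 70 x 1.6 mm with parts up to 8 mm high, lying loose in the fixture's nest, seen through the lid's window. Origin: centre of its underside. It must stay there.
- solder_spool: Bystander: loose spool of solder with black flanges, 64 mm diameter, 50 mm high, standing. Origin: centre of its underside.
- flux_bottle: Bystander: loose amber bottle with black cap, 40 mm diameter, 80 mm high, standing. Origin: centre of its underside.
- screwdriver: Bystander: loose black-handled screwdriver, 170 mm long, lying along its own x axis. Origin: on the mat under the middle of its length.

How it is judged:
By the outcome, as a careful person would: the job done as asked, in the order asked, and still so for the second after the job is handed in, with the robot touching nothing.
It also fails if it takes over 42 s, if anything falls off the work surface, if the arm or the gripper's body presses on something with over 40 N, if the wrist force passes 120 N, or if a joint passes its speed limit or range.

## Working session

There is one attempt and no reset: what is moved stays moved. The work goes in short steps, Python scripts to look and compute and a tool call to move; the robot and the scene stay as the last step left them, time stands still between calls to the robot, and variables do not carry over. Pictures are saved under pics/ and viewed, about 8 in all and at most 12, crops included, and the job is handed in when it is done.

Besides the shell and the picture viewer there is one more tool, called after ">>>" by a JSON object that holds its "fn" and its "kwargs", one argument or row to a line. jog_arm: Moves the arm, as the interface text tells. Its arguments: {"type":"object","properties":{"series":{"type":"array","items":{"type":"array"}}},"required":["series"]}

```bash
mkdir -p pics
python3 - <<'E'
from station import *
import cv2,numpy as np
for n in("top","side"):
    i=capture(n); cv2.imwrite(f"pics/{n}0.png",i[:,:,::-1]); print(n,camera_info(n))
s=sense(); print({k:np.round(s[k],3).tolist() for k in s})
E
```

```text
top {'fx': 481.47357042571736, 'fy': 481.47357042571736, 'cx': 320.5990720366551, 'cy': 250.90510314341287, 'k1': -0.046885955109346795, 'rvec': array([ 2.13835416, -2.17491212,  0.12596968]), 'tvec': array([0.01154442, 0.60431422, 0.92666867])}
side {'fx': 443.4955109993199, 'fy': 443.4955109993199, 'cx': 311.02616938120093, 'cy': 234.09431651932564, 'k1': -0.10939332016433016, 'rvec': array([ 2.33758876, -0.79044598,  0.27961083]), 'tvec': array([-0.45653253,  0.34664951,  0.71405157])}
{'time_s': 0.1, 'joints': [78.301, 22.088, 0.386, -0.025, -68.412, -14.816], 'joint_velocities': [0.08, -0.207, 0.21, 0.153, 0.083, -0.122], 'effort': [0.0, -39.169, 18.794, 4.232, 0.013, -0.0], 'tcp_pos': [0.279, 0.559, 0.222], 'ee_rot': [[-0.447, -0.001, 0.895], [-0.895, -0.002, -0.447], [0.002, -1.0, 0.0]], 'wrist_force': [0.182, 0.966, -0.769], 'moment': [-0.037, 0.065, -0.068], 'gripper_width': 0.999}
```

View pics/top0.png

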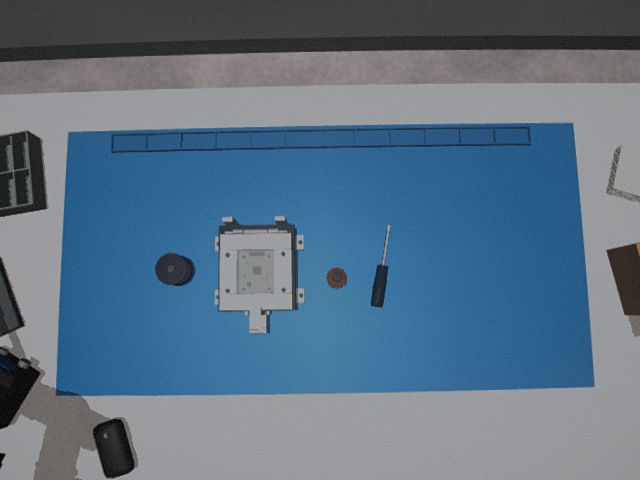

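View pics/side0.png

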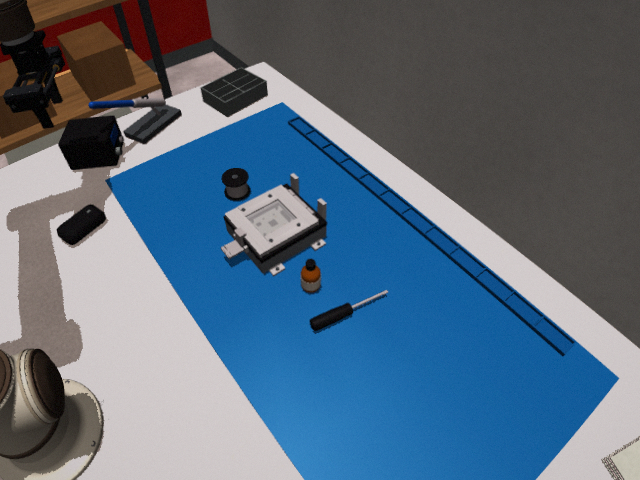

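The top view shows the fixture at about (258,270), its tab at (259,322), the spool at (174,269), the bottle at (337,278) and the screwdriver at (382,268). The side view agrees: tab at (233,248), stops at (295,180) and (322,208). Next I'll enlarge both for measuring.

Run:
```python
import cv2,numpy as np
a=cv2.imread("pics/top0.png")[205:345,205:315]; b=cv2.imread("pics/side0.png")[165:285,210:340]
a=cv2.resize(a,None,fx=3.6,fy=3.6,interpolation=cv2.INTER_CUBIC); b=cv2.resize(b,None,fx=3,fy=3,interpolation=cv2.INTER_CUBIC)
c=np.zeros((504,800,3),np.uint8); c[:a.shape[0],:a.shape[1]]=a; c[:b.shape[0],400:400+b.shape[1]]=b
cv2.imwrite("pics/c.png",c)
```

```text
(no output)
```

View pics/c.png

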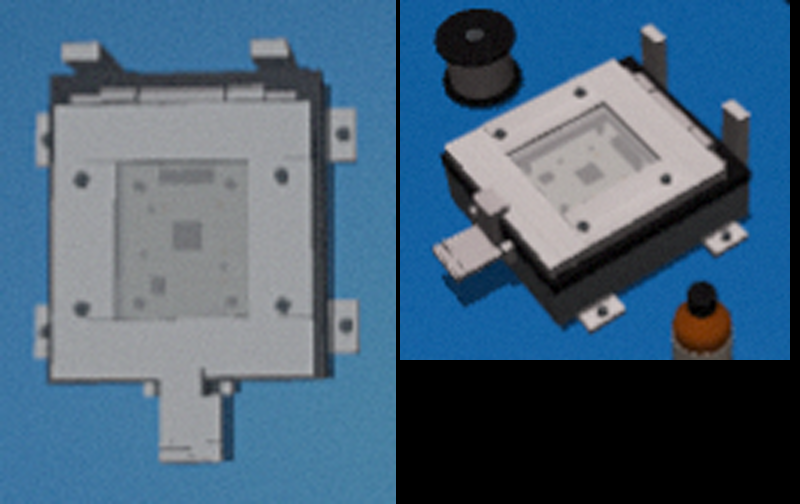

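The enlarged view gives the lid's front corners, the pad's front corners and the stop tops in both images. I'll fit x, y and yaw to them.

```bash
cat > h.py <<'E'
import cv2,numpy as np
from station import *
def proj(n,P):
    c=camera_info(n); P=np.asarray(P,float).reshape(-1,3)
    K=np.array([[c['fx'],0,c['cx']],[0,c['fy'],c['cy']],[0,0,1]])
    return cv2.projectPoints(P,c['rvec'],c['tvec'],K,np.array([c['k1'],0,0,0]))[0].reshape(-1,2)
def unproj(n,uv,z):
    c=camera_info(n);K=np.array([[c['fx'],0,c['cx']],[0,c['fy'],c['cy']],[0,0,1]])
    r=cv2.undistortPoints(np.array([[uv]],float),K,np.array([c['k1'],0,0,0.]))[0,0]
    R=cv2.Rodrigues(c['rvec'])[0]; o=-R.T@c['tvec']; d=R.T@np.array([*r,1]); return o+d*(z-o[2])/d[2]
def toW(p,P):
    x,y,a=p[:3]; P=np.asarray(P,float); c,s=np.cos(a),np.sin(a)
    return P@np.array([[c,-s,0],[s,c,0],[0,0,1]]).T+[x,y,.002]
E
python3 - <<'E'
from h import *
from scipy.optimize import least_squares
T=np.array([(50,378),(315,375),(159,461),(220,461),(62,44),(288,40)])/3.6+205
S=np.array([(445,153),(552,271),(434,246),(460,275)])*1.
S=(S-[400,0])/3+[210,165]
def f(q):
    A=[(-.083,.07,.062),(-.083,-.07,.062),(-.129,.017,.032),(-.129,-.017,.032)]
    B=A+[(.095,q[3],.089),(.095,-q[3],.089)]
    return np.r_[(proj("top",toW(q,B))-T).ravel(),(proj("side",toW(q,A))-S).ravel()]
r=least_squares(f,[.6,.1,0,.06],loss='soft_l1'); q=r.x
print(q,np.round(f(q).reshape(-1,2),1).tolist())
for n,P in dict(pad=(-.117,0,.032),hinge=(.07,0,.056),edge=(-.083,0,.05),edge6=(-.06,0,.137)).items(): print(n,toW(q,P).round(4))
for n,uv,z in(("spool",(174,269),.05),("bottle",(337,278),.08),("sd",(382,268),.01)):print(n,unproj("top",uv,z).round(3))
E
```

```text
[0.57293977 0.1276371  0.00077828 0.06004955] [[0.6, 0.1], [-0.3, -0.3], [0.2, 0.0], [0.4, -0.2], [0.1, -1.1], [0.1, -1.1], [-0.3, -2.2], [-0.7, -0.5], [-0.7, 0.9], [-1.2, 1.5]]
pad [0.4559 0.1275 0.034 ]
hinge [0.6429 0.1277 0.058 ]
edge [0.4899 0.1276 0.052 ]
edge6 [0.5129 0.1276 0.139 ]
spool [0.572 0.292 0.05 ]
bottle [ 0.547 -0.029  0.08 ]
sd [ 0.57  -0.124  0.01 ]
```

>>> {"fn": "jog_arm", "kwargs": {
  "series": [
    [[0,0,0],[0,-8.8,0],0],
    [[0,0,0],[0,-8.8,0],0],
    [[0,0,0],[0,-8.9,0],0],
    [[0.043,0.005,0.017],[0,0,0],0],
    [[0.043,0.005,0.017],[0,0,0],0],
    [[0.043,0.005,0.017],[0,0,0],0],
    [[0.043,0.005,0.017],[0,0,0],0],
    [[0.043,0.005,0.017],[0,0,0],0],
    [[0.043,0.005,0.017],[0,0,0],0],
    [[0.043,0.005,0.017],[0,0,0],0]
  ]
}}

```text
time_s: 1.35
tcp_pos: [0.398, 0.2566, 0.1872]
ee_rot: [[-0.0, -0.0, 1.0], [-1.0, -0.0, -0.0], [0.0, -1.0, -0.0]]
wrist_force: [0.6, -0.7, -0.0]
gripper_width: 0.022
```

>>> {"fn": "jog_arm", "kwargs": {
  "series": [
    [[0.043,0.02,0.017],[0,0,0],0],
    [[0.043,0.02,0.017],[0,0,0],0],
    [[0.043,0.02,0.017],[0,0,0],0],
    [[0,0,0],[8,0,0],0],
    [[0,0,0],[8,0,0],0],
    [[0,0,0],[8,0,0],0],
    [[0,0,0],[0,0,0],0],
    [[0,0,0],[0,0,0],0]
  ]
}}

```text
time_s: 2.35
tcp_pos: [0.4672, 0.1155, 0.1364]
ee_rot: [[-0.022, 0.347, 0.938], [-1.0, -0.029, -0.012], [0.023, -0.938, 0.347]]
wrist_force: [-1.1, -0.0, -0.6]
gripper_width: 0.003
```

Run:
```python
from h import *
i=capture("side"); cv2.imwrite("pics/s1.png",cv2.resize(i[120:320,140:380,::-1],None,fx=3,fy=3))
t=capture("top"); s=sense(); print(s['tcp_pos'],s['ee_rot'].round(3) if hasattr(s['ee_rot'],'round') else s['ee_rot'])
print((proj("side",[s['tcp_pos']])-[140,120])*3)
```

```text
[0.46763107 0.11618625 0.1365645 ] [[-0.021  0.347  0.938]
 [-1.    -0.029 -0.012]
 [ 0.023 -0.937  0.348]]
[[270.312839   294.92661696]]
```

View pics/s1.png

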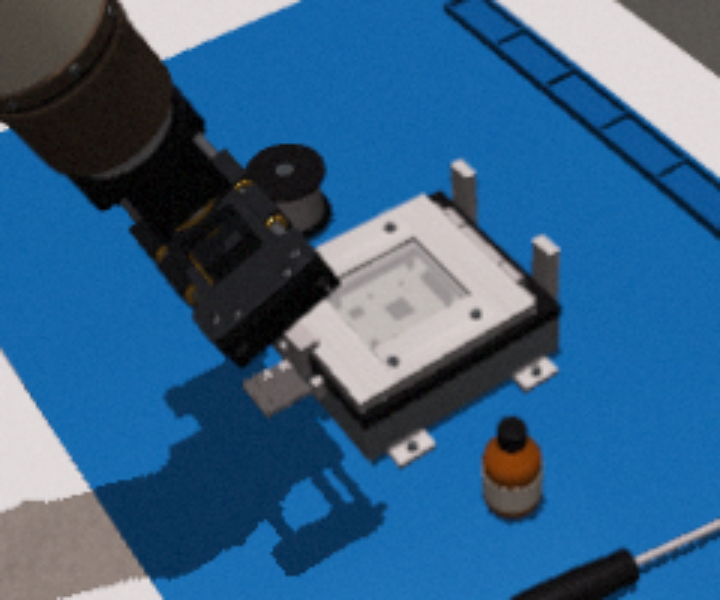

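The gripper hangs above the tab and its body hides the fingertips. The scene is undisturbed, with the tab at about (275,388) in the crop. The tilt came out smaller than I commanded, so I'll check the joints.

```bash
cat > go.py <<'E'
# needed shift in tool axes and turn to reach a target position, with jaw along y, tilt deg
import sys; from h import *
from scipy.spatial.transform import Rotation as Ro
x,y,z,t=map(float,sys.argv[1:5]); s=sense(); R=np.array(s['ee_rot']); t=np.radians(t)
G=np.array([[0,np.sin(t),np.cos(t)],[-1,0,0],[0,-np.cos(t),np.sin(t)]])
print("t",s['time_s'],"turn",Ro.from_matrix(R.T@G).as_rotvec(degrees=True).round(1),"shift after turn",(G.T@(np.array([x,y,z])-s['tcp_pos'])).round(4),"joints",np.round(s['joints'],1),"F",np.round(s['wrist_force'],1),"tcp",np.round(s['tcp_pos'],4))
E
python3 go.py .448 .1275 .10 24
```

```text
t 2.45 turn [ 3.7 -0.6  1.7] shift after turn [-0.0113  0.0254 -0.0328] joints [ 38.1   4.9 -52.2  38.8 -22.2  16.1] F [-0.4  0.4  1.1] tcp [0.4676 0.1162 0.1366]
```

```bash
python3 go.py .451 .1275 .10 5
```

```text
t 2.45 turn [-15.3  -0.9   1.5] shift after turn [-0.0113  0.035  -0.0198] joints [ 38.1   4.9 -52.2  38.8 -22.2  16.1] F [-0.4  0.4  1.1] tcp [0.4676 0.1162 0.1366]
```

>>> {"fn": "jog_arm", "kwargs": {
  "series": [
    [[0,0,0],[-5.1,-0.3,0.5],0],
    [[0,0,0],[-5.1,-0.3,0.5],0],
    [[0,0,0],[-5.1,-0.3,0.5],0],
    [[-0.005,0.01,-0.01],[0,0,0],0],
    [[-0.006,0.01,-0.01],[0,0,0],0],
    [[0,0,0],[0,0,0],0],
    [[0,0,0],[0,0,0],0]
  ]
}}

```text
time_s: 3.32
tcp_pos: [0.4494, 0.1249, 0.1146]
ee_rot: [[-0.0, 0.099, 0.995], [-1.0, -0.006, 0.0], [0.006, -0.995, 0.099]]
wrist_force: [-0.6, -0.8, -0.5]
gripper_width: 0.006
```

```bash
python3 go.py .451 .1275 .06 5
```

```text
t 3.325 turn [-0.7  0.   0.4] shift after turn [-0.0026  0.0545 -0.0032] joints [ 38.1  10.9 -35.8   6.  -39.2  47.3] F [-0.6 -0.8 -0.5] tcp [0.4494 0.1249 0.1146]
```

>>> {"fn": "jog_arm", "kwargs": {
  "series": [
    [[-0.0026,0.025,-0.002],[0,0,0],0],
    [[0,0.025,-0.002],[0,0,0],0],
    [[0,0.016,-0.002],[0,0,0],0],
    [[0,0.005,-0.001],[0,0,0],0],
    [[0,0,0],[0,0,0],0]
  ]
}}

```text
time_s: 3.95
tcp_pos: [0.4503, 0.1271, 0.0436]
ee_rot: [[-0.001, 0.099, 0.995], [-1.0, -0.006, -0.001], [0.006, -0.995, 0.099]]
wrist_force: [-0.5, -0.2, 0.1]
gripper_width: 0.002
```

>>> {"fn": "jog_arm", "kwargs": {
  "series": [
    [[0,0.004,0],[0,0,0],0],
    [[0,0.004,0],[0,0,0],0],
    [[0,0.003,0],[0,0,0],0],
    [[0,0.003,0],[0,0,0],0],
    [[0,0,0],[0,0,0],0]
  ]
}}

```text
time_s: 4.58
tcp_pos: [0.4519, 0.1272, 0.0295]
ee_rot: [[-0.001, 0.1, 0.995], [-1.0, -0.006, -0.001], [0.006, -0.995, 0.1]]
wrist_force: [0.7, -0.6, 1.7]
gripper_width: 0.004
```

>>> {"fn": "jog_arm", "kwargs": {
  "series": [
    [[0,0.002,0],[0,0,0],0],
    [[0,0.0015,0],[0,0,0],0],
    [[0,0.0015,0],[0,0,0],0],
    [[0,0,0],[0,0,0],0],
    [[0,0,0],[0,0,0],0],
    [[0,0,0],[0,0,0],0],
    [[0,0,0],[0,0,0],0]
  ]
}}

```text
time_s: 5.45
tcp_pos: [0.4531, 0.1274, 0.0257]
ee_rot: [[-0.001, 0.101, 0.995], [-1.0, -0.005, -0.001], [0.005, -0.995, 0.101]]
wrist_force: [-0.1, -2.3, 12.8]
gripper_width: 0.005
```

```bash
python3 - <<'E'
from h import *
a=capture("side")[120:320,140:380,::-1]; b=capture("top")[190:350,190:330,::-1]
c=np.zeros((480,800,3),np.uint8); a=cv2.resize(a,None,fx=2,fy=2); b=cv2.resize(b,None,fx=2.2,fy=2.2); c[:400,:480]=a; c[:b.shape[0],482:482+b.shape[1]]=b
cv2.imwrite("pics/p2.png",c)
E
python3 go.py .40 .1275 .12 5
```

```text
t 5.55 turn [-0.8 -0.   0.3] shift after turn [-0.0002 -0.0986 -0.0447] joints [ 37.9  19.9 -42.4   9.5 -23.6  43.4] F [-1.1 -2.2 11.5] tcp [0.4531 0.1273 0.0257]
```

View pics/p2.png

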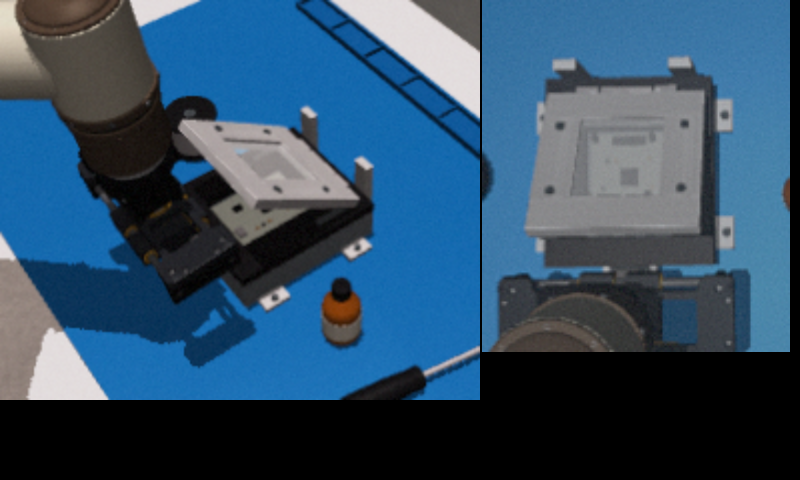

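The lid has popped up to about 0.6 rad: its edge is at about (615,230) in the top crop. The board is in the nest and the bystanders are untouched. Now I'll lift off and go to just in front of the lid's edge.

>>> {"fn": "jog_arm", "kwargs": {
  "series": [
    [[0,-0.02,-0.001],[0,0,0],0],
    [[0,-0.03,-0.001],[0,0,0],0],
    [[0,-0.03,-0.001],[0,0,0],0],
    [[0,-0.02,0],[0,0,0],0],
    [[0,0,0],[0,0,0],0],
    [[0,0,0.02],[0,0,0],0],
    [[0,0,0.02],[0,0,0],0],
    [[0,0,0],[0,0,0],0],
    [[0,0,0],[0,0,0],0]
  ]
}}

```text
time_s: 6.68
tcp_pos: [0.4776, 0.1268, 0.1262]
ee_rot: [[-0.002, 0.096, 0.995], [-1.0, -0.008, -0.002], [0.008, -0.995, 0.096]]
wrist_force: [-0.1, -0.1, -0.6]
gripper_width: 0.007
```

```bash
python3 go.py .505 .1275 .125 5.8
```

```text
t 6.675 turn [ 0.3 -0.1  0.4] shift after turn [-0.0007  0.004   0.0271] joints [ 36.   12.6 -31.1   5.4 -42.2  50. ] F [-0.1 -0.1 -0.6] tcp [0.4776 0.1268 0.1262]
```

>>> {"fn": "jog_arm", "kwargs": {
  "series": [
    [[0,0,0],[10,0,0],0],
    [[-0.0007,0.004,0.01],[0,0,0],0],
    [[0,0,0.01],[0,0,0],0],
    [[0,0,0],[0,0,0],0]
  ]
}}

```text
time_s: 7.18
tcp_pos: [0.5027, 0.1266, 0.1301]
ee_rot: [[-0.007, 0.256, 0.967], [-1.0, -0.012, -0.004], [0.011, -0.967, 0.256]]
wrist_force: [-0.1, 0.5, 0.4]
gripper_width: 0.005
```

```bash
for a in "508 .1235" "528 .149" "550 .1685" "577 .183" "606 .192" "632 .195" "652 .194"; do set -- $a; python3 go.py .$1 .1275 $2 15.8|sed 's/joints.*//'; done; python3 go.py .5 .1275 .12 15.8
```

```text
t 7.175 turn [ 1.  -0.2  0.7] shift after turn [-0.0009  0.0078  0.0033] 
t 7.175 turn [ 1.  -0.2  0.7] shift after turn [-0.0009 -0.0113  0.0295] 
t 7.175 turn [ 1.  -0.2  0.7] shift after turn [-0.0009 -0.024   0.0559] 
t 7.175 turn [ 1.  -0.2  0.7] shift after turn [-0.0009 -0.0306  0.0859] 
t 7.175 turn [ 1.  -0.2  0.7] shift after turn [-0.0009 -0.0314  0.1162] 
t 7.175 turn [ 1.  -0.2  0.7] shift after turn [-0.0009 -0.0272  0.1421] 
t 7.175 turn [ 1.  -0.2  0.7] shift after turn [-0.0009 -0.0208  0.161 ] 
t 7.175 turn [ 1.  -0.2  0.7] shift after turn [-0.0009  0.009  -0.0054] joints [ 37.   10.8 -39.1  19.1 -29.9  37. ] F [-0.1  0.5  0.4] tcp [0.5027 0.1266 0.1301]
```

>>> {"fn": "jog_arm", "kwargs": {
  "series": [
    [[-0.001,0.008,0],[0,0,0],0],
    [[0,0,0.004],[0,0,0],0],
    [[0,-0.004,0.006],[0,0,0],0],
    [[0,-0.005,0.007],[0,0,0],0],
    [[0,-0.005,0.007],[0,0,0],0],
    [[0,-0.005,0.006],[0,0,0],0],
    [[0,0,0],[0,0,0],0]
  ]
}}

```text
time_s: 8.05
tcp_pos: [0.5284, 0.1272, 0.1482]
ee_rot: [[-0.006, 0.256, 0.967], [-1.0, -0.012, -0.003], [0.011, -0.967, 0.256]]
wrist_force: [-2.0, 0.4, 1.1]
gripper_width: 0.007
```

```bash
python3 - <<'E'
from h import *
a=capture("side")[120:320,140:380,::-1]; b=capture("top")[190:350,190:330,::-1]
c=np.zeros((480,800,3),np.uint8); a=cv2.resize(a,None,fx=2,fy=2); b=cv2.resize(b,None,fx=2.2,fy=2.2); c[:400,:480]=a; c[:b.shape[0],482:482+b.shape[1]]=b
cv2.imwrite("pics/p3.png",c)
E
python3 go.py .55 .1275 .1685 15.8
```

```text
t 8.15 turn [ 1.  -0.2  0.7] shift after turn [-0.0005 -0.0141  0.0272] joints [ 35.3  11.8 -33.9  16.5 -33.8  41.5] F [-1.1  1.   0. ] tcp [0.5276 0.127  0.1475]
```

View pics/p3.png

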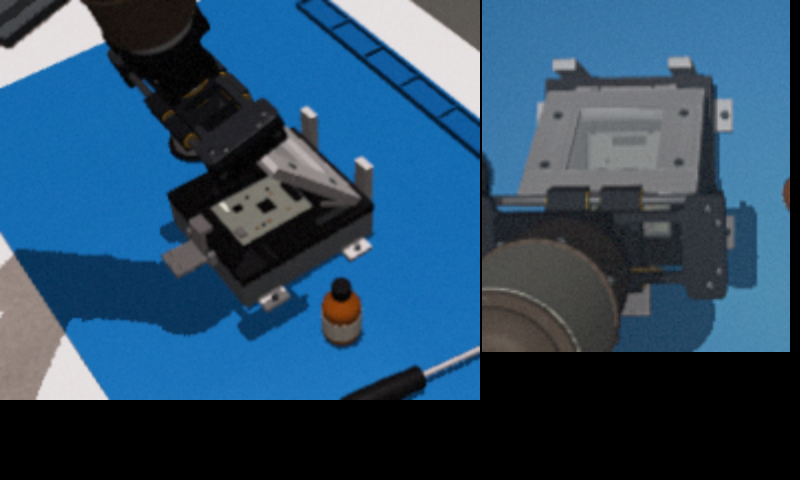

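The lid is above 0.6 rad and rides on the fingers; the board is in place. I'll carry on along the arc.

>>> {"fn": "jog_arm", "kwargs": {
  "series": [
    [[0,-0.004,0.007],[0,0,0],0],
    [[0,-0.004,0.007],[0,0,0],0],
    [[0,-0.003,0.007],[0,0,0],0],
    [[0,-0.003,0.007],[0,0,0],0],
    [[0,-0.002,0.007],[0,0,0],0],
    [[0,-0.002,0.007],[0,0,0],0],
    [[0,-0.002,0.007],[0,0,0],0],
    [[0,-0.001,0.007],[0,0,0],0],
    [[0,0,0],[0,0,0],0]
  ]
}}

```text
time_s: 9.28
tcp_pos: [0.5768, 0.127, 0.1823]
ee_rot: [[-0.006, 0.255, 0.967], [-1.0, -0.013, -0.003], [0.012, -0.967, 0.255]]
wrist_force: [0.1, 0.8, -1.0]
gripper_width: 0.005
```

```bash
python3 go.py .606 .1275 .192 15.8;python3 go.py .632 .1275 .195 15.8; python3 go.py .652 .1275 .194 15.8
```

```text
t 9.275 turn [ 1.  -0.2  0.8] shift after turn [-0.0005 -0.0014  0.0307] joints [ 32.3  14.  -23.9  13.  -40.7  48.4] F [ 0.1  0.8 -1. ] tcp [0.5768 0.127  0.1823]
t 9.275 turn [ 1.  -0.2  0.8] shift after turn [-0.0005  0.0028  0.0565] joints [ 32.3  14.  -23.9  13.  -40.7  48.4] F [ 0.1  0.8 -1. ] tcp [0.5768 0.127  0.1823]
t 9.275 turn [ 1.  -0.2  0.8] shift after turn [-0.0005  0.0092  0.0755] joints [ 32.3  14.  -23.9  13.  -40.7  48.4] F [ 0.1  0.8 -1. ] tcp [0.5768 0.127  0.1823]
```

>>> {"fn": "jog_arm", "kwargs": {
  "series": [
    [[0,0,0.008],[0,0,0],0],
    [[0,0,0.008],[0,0,0],0],
    [[0,0,0.008],[0,0,0],0],
    [[0,0,0.008],[0,0,0],0],
    [[0,0.001,0.008],[0,0,0],0],
    [[0,0.001,0.008],[0,0,0],0],
    [[0,0.002,0.008],[0,0,0],0],
    [[0,0.002,0.008],[0,0,0],0],
    [[0,0.002,0.008],[0,0,0],0],
    [[0,0,0],[0,0,0],0]
  ]
}}

```text
time_s: 10.52
tcp_pos: [0.6484, 0.1265, 0.1923]
ee_rot: [[-0.006, 0.254, 0.967], [-1.0, -0.014, -0.003], [0.012, -0.967, 0.254]]
wrist_force: [-0.3, 0.2, 0.5]
gripper_width: 0.006
```

```bash
python3 - <<'E'
from h import *
a=capture("side")[120:320,140:380,::-1]; b=capture("top")[190:350,190:330,::-1]
c=np.zeros((480,800,3),np.uint8); a=cv2.resize(a,None,fx=2,fy=2); b=cv2.resize(b,None,fx=2.2,fy=2.2); c[:400,:480]=a; c[:b.shape[0],482:482+b.shape[1]]=b
cv2.imwrite("pics/p4.png",c)
E
python3 go.py .652 .1275 .194 15.8
```

```text
t 10.625 turn [ 1.1 -0.2  0.8] shift after turn [-0.0011 -0.0005  0.0046] joints [ 28.5  19.9 -12.8  10.8 -45.1  54.4] F [-0.4 -0.2 -0.8] tcp [0.6477 0.1264 0.1923]
```

View pics/p4.png

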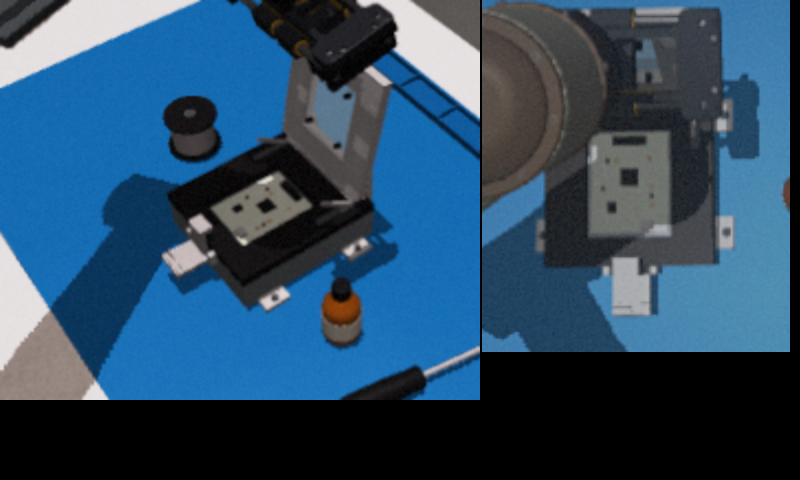

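The lid is upright or just past it, and the board is in its nest. I'll push a little more, wait for it to sink onto the stops, then back off.

>>> {"fn": "jog_arm", "kwargs": {
  "series": [
    [[0,0.002,0.006],[0,0,0],0],
    [[0,0.002,0.006],[0,0,0],0],
    [[0,0,0],[0,0,0],0],
    [[0,0,0],[0,0,0],0],
    [[0,0,0],[0,0,0],0],
    [[0,0,0],[0,0,0],0],
    [[0,0,0],[0,0,0],0],
    [[0,0,0],[0,0,0],0],
    [[0,0,0],[0,0,0],0],
    [[0,0,0],[0,0,0],0]
  ]
}}

```text
time_s: 11.88
tcp_pos: [0.6604, 0.1264, 0.1916]
ee_rot: [[-0.006, 0.254, 0.967], [-1.0, -0.014, -0.003], [0.012, -0.967, 0.254]]
wrist_force: [0.5, -0.5, 0.0]
gripper_width: 0.006
```

>>> {"fn": "jog_arm", "kwargs": {
  "series": [
    [[0,-0.003,-0.02],[0,0,0],0],
    [[0,-0.01,-0.04],[0,0,0],0],
    [[0,-0.01,-0.05],[0,0,0],0],
    [[0,-0.01,-0.05],[0,0,0],0],
    [[0,-0.02,-0.04],[0,0,0],0],
    [[0,-0.02,-0.02],[0,0,0],0],
    [[0,0,0],[0,0,0],0],
    [[0,0,0],[0,0,0],0],
    [[0,0,0],[0,0,0],0],
    [[0,0,0],[0,0,0],0]
  ]
}}

```text
time_s: 13.12
tcp_pos: [0.4294, 0.1278, 0.2057]
ee_rot: [[-0.007, 0.253, 0.967], [-1.0, -0.015, -0.003], [0.013, -0.967, 0.253]]
wrist_force: [-0.7, -0.2, 0.6]
gripper_width: 0.008
```

>>> {"fn": "jog_arm", "kwargs": {
  "series": [
    [[0,0,0],[0,0,0],0],
    [[0,0,0],[0,0,0],0],
    [[0,0,0],[0,0,0],0],
    [[0,0,0],[0,0,0],0],
    [[0,0,0],[0,0,0],0],
    [[0,0,0],[0,0,0],0],
    [[0,0,0],[0,0,0],0],
    [[0,0,0],[0,0,0],0],
    [[0,0,0],[0,0,0],0],
    [[0,0,0],[0,0,0],0]
  ]
}}

```text
time_s: 14.38
tcp_pos: [0.429, 0.128, 0.2064]
ee_rot: [[-0.006, 0.254, 0.967], [-1.0, -0.014, -0.003], [0.012, -0.967, 0.254]]
wrist_force: [0.3, 0.6, 0.3]
gripper_width: 0.003
```

Run:
```python
from h import *
A=capture("side"); B=capture("top"); s=sense(); print(s['time_s'],np.round(s['tcp_pos'],3),np.round(s['wrist_force'],1))
q=[.573,.1276,.0008]
def L(t,y): return (.07-.153*np.cos(t)-.006*np.sin(t),y,.056+.153*np.sin(t)-.006*np.cos(t))
A=A[:,:,::-1].copy()[100:300,160:400]; A=cv2.resize(A,None,fx=2,fy=2)
for t,c in((1.65,(0,0,255)),(1.83,(0,255,0))):
    for y in(.07,-.07):
        u=(proj("side",toW(q,[L(t,y)]))[0]-[160,100])*2; cv2.circle(A,tuple(int(v) for v in u),2,c,-1)
b=cv2.resize(B[190:350,190:330,::-1],None,fx=2.2,fy=2.2)
c=np.zeros((480,800,3),np.uint8); c[:400,:480]=A; c[:b.shape[0],482:482+b.shape[1]]=b
cv2.imwrite("pics/p5.png",c)
```

```text
14.475 [0.429 0.128 0.206] [-0.2  0.   0.1]
```

View pics/p5.png

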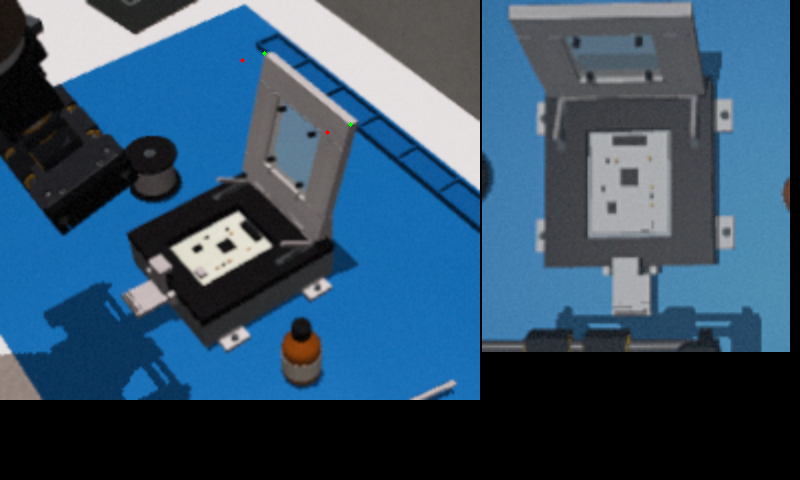

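The lid's edge corners, at (265,53) and (351,124), lie on the markers predicted for 1.83 rad. The board is in its nest, the tab is back up, the bystanders stand where they were and the arm is clear.

```bash
python3 -c "
from station import *
print(finish_job())"
```

```text
the job is handed in; nothing more can be done
None
```

The fixture is open and the job is handed in at about 14.5 s of the 42 s allowed. I pressed the release tab with the closed fingertips until the lid popped up. Then I pushed the lid over past upright, let it settle on its stops and backed the arm off.

**Last checks:**
- **Lid:** in the final side picture its edge corners matched the position predicted for 1.83 rad (fully open).
- **Board and bystanders:** the board lies in its nest. The spool and bottle look undisturbed, but only by eye. The last crops show just the end of the screwdriver; the arm never went near it.
- **Forces:** the wrist force readings peaked at about 13 N while pressing the tab and were about 0 N after backing off.

**Disagreement:** an early 24° tilt of the tool only reached about 20°, because the wrist was near its joint limit. I pressed the tab at about 6° and pushed the lid at about 15° instead.

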